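Unlock the pouch sealer's guard and hold it at the index

ROBOT

A 7-joint arm with a two-finger parallel gripper is mounted at the origin on the work surface. World frame = base frame: x ahead of the robot, y to its left, z up, the work surface at z = 0. Lengths are in m, angles in rad, forces in N, time in s.
With the tool pointing down it reaches from about 0.425 to 1.025 m from the base axis. Payload 9.4 kg.
Tool frame: the origin (TCP) lies on the front face of the gripper's body, between the roots of the fingers; the fingertips stand 84 mm ahead of it and the grasp point (between the pads) lies 65 mm ahead of it; y points along the fingers, x is the direction in which the jaws open and shut, and the axes are right-handed (so a half turn about y gives the same grasp; the last joint's range is limited). The gripper opens to 93 mm and grips with 3 to 60 N. Pads are 15 mm wide; open, the fingers measure 128 mm over their backs; the gripper's body (75 mm by 188 mm) begins 65 mm behind the grasp point.
Start: joints at [-1.208, 0.599, -0.003, 1.599, 0.002, 0.943, -0.08], TCP at [0.309, 0.656, 0.303] pointing down, gripper open.
Joint ranges: [-2.57, 2.57], [-0.35, 1.97], [-1.29, 1.29], [0.11, 2.56], [-1.05, 4.19], [0.11, 1.86], [-2.63, 2.63]. Speed limits (rad/s): [2.22, 2.22, 3.01, 3.01, 3.14, 3.14, 3.14].

INTERFACE

Orientations are given as a unit quaternion [w, x, y, z].
In Python, from plant import env, imaging, spotter gives the robot as it stands.
- The arm moves only by the tool send_rows, never from a script. Its argument "commands" is a list of rows, each a list of 3 entries, a list of its own where there are three numbers: the shift along the world's x, y, z scaled (see below), then the turn, a rotation vector about the world's x, y, z scaled (see below), then the opening, from 0 (shut) to 1 (fully open). In form: [[[dx, dy, dz], [rx, ry, rz], gripper], ...]. A call has 1 to 10 rows; each row is the pose to reach, as a shift and turn from the pose commanded when the call began; what a row does not reach only later rows make up. The controller multiplies each number of a shift by 150 mm and each number of a turn by 0.5 rad. A row lasts 1/12 s, in which the tool goes at most 41.7 mm and 7.16 degrees, less where a joint would pass 70% of its speed; a pose out of reach is approached as far as the arm can. A call with a number of a shift or a turn outside -1 to 1 is refused whole. A call with a gripper value outside its range is refused whole. The fingers move at their own pace and stop on an object; "force" is the grip in N (left out, the last holds). Time passes only in rows, so rows that repeat a pose let the fingers close. It gives the time, the measured TCP pose, the force and the opening at its end, in the units of the state.
- env.observe(): the state, without advancing time (a new reading comes with each control period).
- imaging.camera(name): name is "scene" or "top" or "wrist"; returns a dict with "frame" (480x640x3 uint8, blue, green, red), "fx", "fy", "cx", "cy" (pixels), "rvec" (rotation vector, rad) and "tvec" (3), from world to camera coordinates, as OpenCV has them; the wrist camera has in their place "hand_eye" (4x4, takes a point from camera to tool coordinates, whose origin is the TCP and whose axes are the tool frame's). Camera axes: x right, y down, z forward; pixel columns grow to the right and rows downward; lengths in m; the calibration is good to about 2 mm. A picture is of the moment at which its call begins: read the wrist's pose just before it. There is no depth.
- env.job_done(): hands the job in, once; it reports no verdict.
Trained networks look in a picture, given as the dict that the camera call returned (one of the last four; its "shot" number tells which), for a name from the list of things; names that differ only in an ending like _2 or _b are one class to them, and where a whole thing is asked for, a point or a joint stands for the part that bears it (a point fixed in the world has none). Each returns a list of dicts, best first, with "conf" (0 to 1); they miss things now and then, are a little off and sometimes report something else, mostly with a low value. They report only what shows in the picture. A call takes as long as a camera call. They do not tell look-alikes from the thing itself.
- spotter.search_frame(query, picture): "point" ([column, row] in pixels, amid what is visible of it).
- spotter.spot_point(query, picture): "point" ([column, row] in pixels: a listed point, or the origin of a listed thing).
The state is a dict: "time_s": time; "joint_positions": joint angles; "qvel": joint speeds; "effort": joint torques, N m; "eef_pos": TCP position; "eef_rot": TCP orientation; "ft_force": force on the tool from outside, world axes, zero at the start; "wrist_torque": the same for the moment, N m; "opening": opening from 0.0 (shut) to 1.0 (fully open).
Only numpy, scipy, OpenCV 4.12 (cv2) and the standard library are available. Lean on these libraries where they do the work, as an engineer would, in place of code of your own. Each camera call takes 0.05 s, during which the arm holds its last target.

TASK

Pull the lock clip up off its rail on the front of the pouch sealer, against its spring catch, and leave it in the shallow tray. Then swing the sealer's hinged guard (the flat lid with the bar handle) up until the pin on the guard's side is level with the pin of the index arm, and finish while still holding it steady there (it falls shut if let go). Do not shift the index arm, and leave the other things on the bench where they stand.

Things in the scene. Friction and masses are not known exactly. Their poses are not given: they have to be found in the camera images.
- clip_grip (a point): Centre of the upright grip fin (12 mm thick in y, 30 in x, 46 tall) of the loose steel lock clip, 0.11-0.18 kg; 67 mm above the clip's feet, 25 above the fin's foot. Below the fin: a 6 mm plate, 30 mm wide, from 24 mm at -x to 50 mm at +x (a tongue over the guard's front edge), and two 36 mm legs straddling the rail. Stands on its legs. z up, x across the rail to the guard, y along the rail.
- rail_top (a point): Middle of the top of the short upright rail (12 mm in x, 42 in y) on the sealer's front apron, 105 mm above the bench; its place along the front varies; axes as the sealer's. Clip home: clip_grip 31 mm above it. A sprung roller in the rail catches a lip in the clip's front leg: a straight upward pull of some 6 to 12 N frees it in the first 20 mm; lift 45 mm to clear the rail.
- tray: Shallow aluminium tray, fixed, open on top, 180 mm (x) by 150 mm (y) by 25 mm high, walls and floor 4 to 5 mm. Origin at the centre of its underside on the bench, z up.
- guard (a joint): Angle of the sealer's hinged guard, rad: 0 shut (level), growing as its front edge rises, stop at 1.35. It weighs about 0.35 to 0.7 kg and falls shut by itself.
- guard_handle (a point): Middle of the guard's round bar handle: 14 mm diameter, 120 mm long in y, on end posts (98 mm free between), axis 47 mm above the sheet. Guard's own axes: y along bar and hinge, x from front edge to hinge, z out of the top face; it lies 145 mm to -x and 50 mm up z from guard_hinge. Pinched across, the bar turns between the fingers, so a gripper can stay upright as the guard swings.
- guard_hinge (a point): Middle of the guard's hinge axis, level along the guard's y at the guard's far side, 96 mm above the bench. Raising turns the guard about +y: front edge and handle go up, then away from the robot. The guard is a flat aluminium sheet 170 by 228 mm, 6 mm thick.
- guard_pin (a point): End ball (14 mm diameter) of the pin standing out from the left (+y) side edge of the guard, in the plane of the sheet, 150 mm from the hinge axis and 145 mm to +y of its middle.
- index (a joint): Angle of the index arm, rad, in the same sense as the guard's angle and about the same axis; it differs each time (0.5 to 0.95) and stays where it is set. The guard is level with the index when both angles are equal.
- index_tip (a point): Tip of the index arm, a dark flat bar with a ball end (18 mm) outside the sealer's left side: 150 mm from the hinge axis, 178 mm to +y of its middle. A short pin points inwards from it towards the guard's pin; the two pins face each other when level. It must not be moved.
- beaker: Steel cup, 68 mm diameter, 85 mm tall, standing left of the sealer; origin under its centre; leave it.
- jar_a: Clear jar with blue lid, 60 mm diameter, 80 mm tall, standing beyond the tray; origin under its centre; leave it.
- jar_b: Clear jar with blue lid, 70 mm diameter, 100 mm tall; origin under its centre; leave it.
- wash_bottle: White bottle with yellow cap, 64 mm diameter, 160 mm tall; origin under its centre; leave it.
- carton: Small cardboard carton 120 x 80 x 40 mm; origin under its centre; leave it.
- screwdriver: Screwdriver lying on the bench, 190 mm long along its x; leave it.
There are look-alikes about, which are no part of the job. What is shaped like the part that bears clip_grip but green or yellow is not meant.

How it is judged:
By the outcome, as a careful person would: the job done as asked, in the order asked, and still so for the second after the job is handed in, while the arm keeps its last pose, push and grip.
It also fails if it takes over 58 s, if anything falls off the work surface, if the arm or the gripper's body presses on something with over 40 N, if the wrist force passes 120 N, or if a joint passes its speed limit or range.

## Working session

There is one attempt and no reset: what is moved stays moved. The work goes in short steps, Python scripts to look and compute and a tool call to move; the robot and the scene stay as the last step left them, time stands still between calls to the robot, and variables do not carry over. Pictures are saved under pics/ and viewed, and the job is handed in when it is done.

Besides the shell and the picture viewer there is one more tool, called after "Emit:" by a JSON object that holds its "op" and its "data", one argument or row to a line. send_rows: Moves the arm, as the interface text tells. Shifts and turns lie within -1 to 1; 1 stands for 150 mm of shift or 0.5 rad of turn. Its arguments: {"type":"object","properties":{"commands":{"type":"array","items":{"type":"array"}},"force":{"type":"number"}},"required":["commands"]}

```bash
ls; mkdir -p pics
cat > h.py <<'E'
import numpy as np, cv2
from plant import env, imaging, spotter
from scipy.spatial.transform import Rotation as R
def ray(cam,p,pose=None):
    K=np.array([[cam['fx'],0,cam['cx']],[0,cam['fy'],cam['cy']],[0,0,1]])
    d=np.linalg.inv(K)@np.array([p[0],p[1],1.])
    if 'rvec' in cam:
        M=cv2.Rodrigues(np.array(cam['rvec'],float))[0]; t=np.array(cam['tvec'],float).ravel()
        return -M.T@t, M.T@d/np.linalg.norm(d)
    pos,q=pose; H=np.array(cam['hand_eye']); Rw=R.from_quat([q[1],q[2],q[3],q[0]]).as_matrix()
    return Rw@H[:3,3]+np.array(pos), Rw@H[:3,:3]@d/np.linalg.norm(d)
def tri(rays):
    A=np.zeros((3,3));b=np.zeros(3)
    for o,d in rays:
        P=np.eye(3)-np.outer(d,d);A+=P;b+=P@o
    x=np.linalg.solve(A,b)
    return x,[np.linalg.norm((np.eye(3)-np.outer(d,d))@(x-o)) for o,d in rays]
def atz(r,z):
    o,d=r; return o+d*(z-o[2])/d[2]
def proj(cam,X,pose=None):
    if 'rvec' in cam:
        M=cv2.Rodrigues(np.array(cam['rvec'],float))[0]; c=M@np.array(X)+np.array(cam['tvec'],float).ravel()
    else:
        pos,q=pose; H=np.array(cam['hand_eye']); Rw=R.from_quat([q[1],q[2],q[3],q[0]]).as_matrix()
        t=Rw.T@(np.array(X)-np.array(pos)); c=H[:3,:3].T@(t-H[:3,3])
    return np.array([cam['fx']*c[0]/c[2]+cam['cx'],cam['fy']*c[1]/c[2]+cam['cy']])
E
python3 - <<'E'
from h import *
s=env.observe(); print({k:np.round(v,3).tolist() for k,v in s.items()})
cs={}
for n in ('scene','top','wrist'):
    c=imaging.camera(n); cs[n]=c; cv2.imwrite(f'pics/{n}0.png',c['frame'])
    if n!='wrist': print(n,c['fx'],ray(c,(320,240)))
    for q in ['clip_grip','rail_top','tray','guard_handle','guard_hinge','guard_pin','index_tip','beaker','jar_a','wash_bottle','carton','screwdriver']:
        print(n,q,[(np.round(x['point']).tolist(),round(x['conf'],2)) for x in spotter.spot_point(q,c)[:4]])
print(cs['wrist']['hand_eye'])
E
```

```text
pics
{'time_s': 0.0, 'joint_positions': [-1.208, 0.6, -0.003, 1.6, 0.002, 0.943, -0.08], 'qvel': [0.001, -0.0, 0.001, -0.001, 0.001, 0.001, 0.002], 'effort': [0.0, -76.507, 1.498, -25.236, -0.052, 0.017, 0.0], 'eef_pos': [0.309, 0.656, 0.302], 'eef_rot': [-0.597, 0.597, 0.378, -0.379], 'ft_force': [-0.183, 0.052, 0.907], 'wrist_torque': [-0.018, -0.021, -0.003], 'opening': 1.005}
scene 467.4700509706249 (array([0.97126773, 0.47529944, 1.10084487]), array([-0.40263218, -0.40358471, -0.82158792]))
scene clip_grip [([296.0, 222.0], 0.91), ([406.0, 249.0], 0.86), ([330.0, 207.0], 0.78), ([352.0, 249.0], 0.57)]
scene rail_top [([351.0, 253.0], 0.65), ([348.0, 272.0], 0.16)]
scene tray [([241.0, 216.0], 0.64)]
scene guard_handle [([353.0, 273.0], 0.89), ([350.0, 255.0], 0.29)]
scene guard_hinge [([294.0, 317.0], 0.63)]
scene guard_pin [([388.0, 329.0], 0.96)]
scene index_tip [([384.0, 334.0], 0.71), ([239.0, 214.0], 0.17)]
scene beaker [([397.0, 386.0], 0.72)]
scene jar_a [([421.0, 432.0], 0.86), ([215.0, 248.0], 0.63)]
scene wash_bottle [([467.0, 395.0], 0.77)]
scene carton [([239.0, 149.
[... 685 characters left out ...]
[138.0, 198.0], 0.85), ([411.0, 190.0], 0.63), ([263.0, 226.0], 0.29)]
top wash_bottle [([126.0, 243.0], 0.71)]
top carton [([526.0, 311.0], 0.84)]
top screwdriver [([280.0, 174.0], 0.51)]
wrist clip_grip []
wrist rail_top []
wrist tray []
wrist guard_handle []
wrist guard_hinge []
wrist guard_pin []
wrist index_tip []
wrist beaker []
wrist jar_a []
wrist wash_bottle [([268.0, 420.0], 0.93)]
wrist carton []
wrist screwdriver []
[[ 9.99999361e-01 -1.12482428e-03  1.14977707e-04 -4.56142470e-04]
 [-3.97653800e-04 -2.54677210e-01  9.67026039e-01 -8.15636349e-02]
 [-1.05845217e-03 -9.67025467e-01 -2.54677494e-01  7.06095878e-02]
 [ 0.00000000e+00  0.00000000e+00  0.00000000e+00  1.00000000e+00]]
```

View pictures.

View pics/scene0.png

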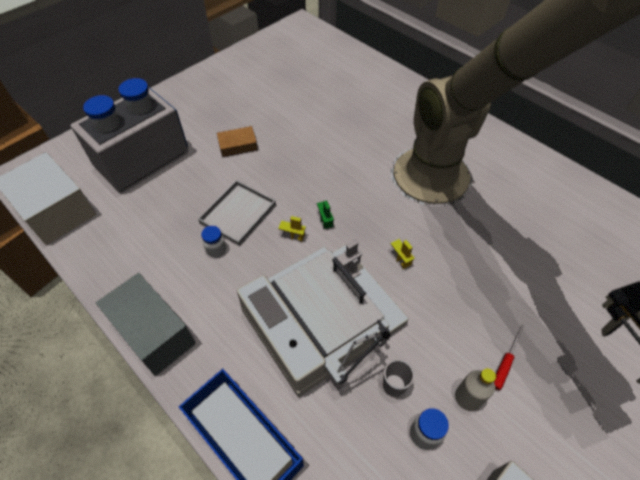

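View pics/top0.png

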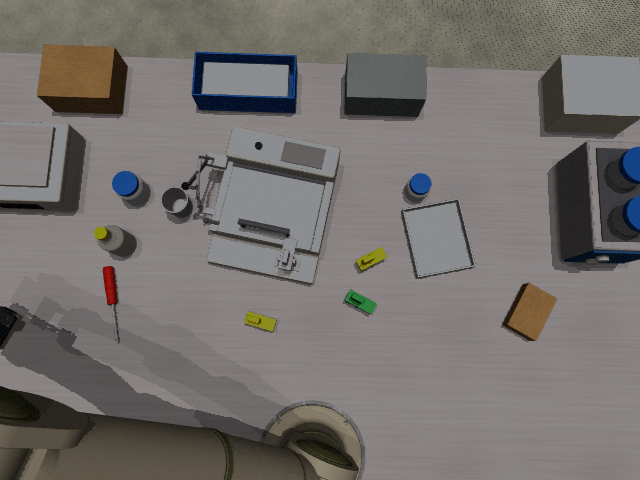

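Run:
```python
import cv2
a=cv2.imread('pics/scene0.png')[180:420,220:480]; cv2.imwrite('pics/scene0z.png',cv2.resize(a,(650,600),interpolation=cv2.INTER_CUBIC))
a=cv2.imread('pics/top0.png')[140:340,160:410]; cv2.imwrite('pics/top0z.png',cv2.resize(a,(750,600),interpolation=cv2.INTER_CUBIC))
```

```text
(no output)
```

View pics/scene0z.png

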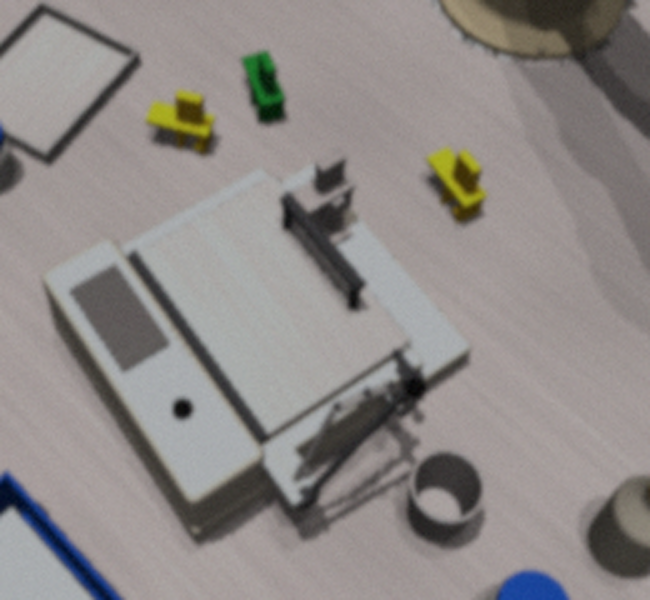

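View pics/top0z.png

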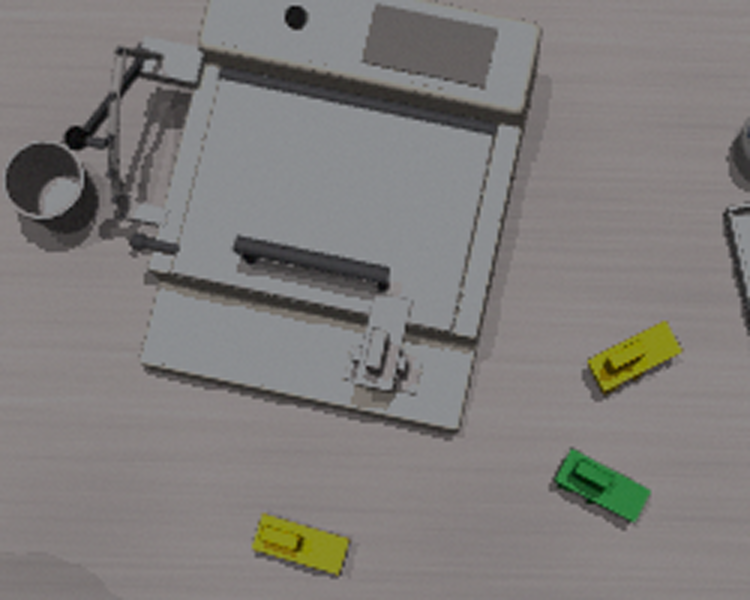

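Run:
```python
from h import *
s=imaging.camera('scene'); t=imaging.camera('top')
P={'clip':((352,249),(286.5,257)),'index':((384.5,334),(186,186)),'gpin':((388,329),(206,221)),'handle':((353,273),(262,226)),'hinge':((294,317),(280,172)),'tray':((241,216),(438,239))}
for k,(a,b) in P.items():
    x,e=tri([ray(s,a),ray(t,b)]); print(k,x.round(4),np.round(e,4))
print('bar ends at z~.146')
for z in [(240,243),(387,279)]:
    print(atz(ray(t,(160+z[0]/3,140+z[1]/3)),.146))
for p in [(402,209),(459,201),(474,266),(417,278)]: print('tray corner',atz(ray(t,p),.025))
for q in ['guard_handle','guard_pin','index_tip','clip_grip','guard_hinge','tray']:
    for n,c in(('s',s),('t',t)): print(n,q,[(np.round(x['point'],1).tolist(),round(x['conf'],2)) for x in spotter.spot_point(q,c)[:4]])
```

```text
clip [0.4596 0.0725 0.1312] [0.0022 0.0022]
index [0.6024 0.295  0.2049] [0.0005 0.0005]
gpin [0.5455 0.2696 0.1001] [0.0017 0.0017]
handle [0.5237 0.1309 0.1607] [0.004 0.004]
hinge [0.6763 0.0964 0.0956] [0.0012 0.0012]
tray [ 0.5368 -0.307  -0.0123] [0.0071 0.0071]
bar ends at z~.146
[0.53920404 0.18033418 0.146     ]
[0.51457489 0.06642354 0.146     ]
tray corner [ 0.60956643 -0.21286211  0.025     ]
tray corner [ 0.63542298 -0.35964549  0.025     ]
tray corner [ 0.46813237 -0.39444992  0.025     ]
tray corner [ 0.43357849 -0.25068796  0.025     ]
s guard_handle [([349.0, 276.4], 0.97)]
t guard_handle [([261.6, 226.5], 0.75), ([281.3, 172.8], 0.41)]
s guard_pin [([388.5, 329.0], 0.72)]
t guard_pin [([205.6, 223.4], 0.77)]
s index_tip [([385.7, 330.8], 0.82)]
t index_tip [([191.1, 186.1], 0.45)]
s clip_grip [([324.2, 208.7], 0.86), ([295.2, 225.3], 0.83), ([405.5, 248.3], 0.78), ([351.8, 248.2], 0.62)]
t clip_grip [([286.5, 252.6], 0.9), ([359.3, 299.1], 0.88), ([364.9, 259.0], 0.85), ([253.8, 320.7], 0.76)]
s guard_hinge [([294.0, 317.1], 0.63)]
t guard_hinge [([281.6, 176.0], 0.8)]
s tray [([241.0, 213.2], 0.63)]
t tray [([436.7, 238.5], 0.89)]
```

Run:
```python
from h import *
s=env.observe();q=s['eef_rot'];M=R.from_quat([q[1],q[2],q[3],q[0]]).as_matrix()
print(M.round(3)); print('jaw az',np.arctan2(M[1,0],M[0,0]))
```

```text
[[ 0.426  0.    -0.905]
 [ 0.905  0.     0.426]
 [ 0.    -1.    -0.   ]]
jaw az 1.131085031189984
```

Emit:
{"op": "send_rows", "data": {
  "commands": [
    [[0.06,-0.25,0],[0,0,0.03],1],
    [[0.12,-0.5,0],[0,0,0.06],1],
    [[0.17,-0.74,0],[0,0,0.09],1],
    [[0.227,-0.975,0],[0,0,0.1135],1]
  ],
  "force": 30
}}

```text
time_s: 2.98
eef_pos: [0.3427, 0.508, 0.3027]
eef_rot: [-0.586, 0.586, 0.396, -0.396]
ft_force: [0.3, -0.6, 0.5]
opening: 1.001
```

Emit:
{"op": "send_rows", "data": {
  "commands": [
    [[0.06,-0.25,0],[0,0,0.03],1],
    [[0.12,-0.5,0],[0,0,0.06],1],
    [[0.17,-0.74,0],[0,0,0.09],1],
    [[0.227,-0.975,0],[0,0,0.1135],1]
  ]
}}

```text
time_s: 3.32
eef_pos: [0.3768, 0.3616, 0.3029]
eef_rot: [-0.574, 0.574, 0.413, -0.412]
ft_force: [0.3, -0.8, 0.1]
opening: 1.0
```

Emit:
{"op": "send_rows", "data": {
  "commands": [
    [[0.06,-0.25,0],[0,0,0.03],1],
    [[0.12,-0.5,0],[0,0,0.06],1],
    [[0.17,-0.74,0],[0,0,0.09],1],
    [[0.227,-0.975,0],[0,0,0.1135],1],
    [[0.227,-0.975,0],[0,0,0.1135],1],
    [[0.227,-0.975,0],[0,0,0.1135],1]
  ]
}}

```text
time_s: 3.82
eef_pos: [0.4114, 0.2154, 0.3031]
eef_rot: [-0.563, 0.564, 0.427, -0.427]
ft_force: [0.6, -0.2, -0.3]
opening: 0.999
```

```bash
cat > look.py <<'E'
from h import *
import sys,json
n=sys.argv[1]; qs=sys.argv[2:]
s=env.observe(); pose=(list(s['eef_pos']),list(s['eef_rot'])); c=imaging.camera('wrist')
cv2.imwrite(f'pics/{n}.png',c['frame'])
d={k:(np.array(c[k]).tolist()) for k in('fx','fy','cx','cy','hand_eye')}
json.dump({'cam':d,'pose':[list(map(float,p)) for p in pose]},open(f'{n}.json','w'))
print(np.round(pose[0],4),np.round(pose[1],4),s['time_s'])
for q in qs: print(q,[(np.round(x['point'],1).tolist(),round(x['conf'],2)) for x in spotter.spot_point(q,c)[:4]])
E
python3 look.py w1 guard_handle guard_pin index_tip clip_grip
```

```text
[0.4114 0.2154 0.3031] [-0.5635  0.5637  0.4272 -0.4268] 3.8167
guard_handle [([248.4, 434.3], 0.58)]
guard_pin []
index_tip [([248.6, 430.4], 0.58)]
clip_grip [([210.8, 138.0], 0.87)]
```

View pics/w1.png

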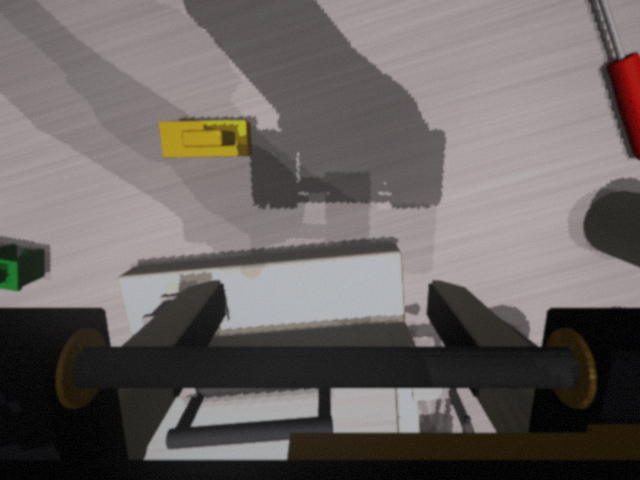

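Emit:
{"op": "send_rows", "data": {
  "commands": [
    [[0.06,-0.25,0],[0,0,0.03],1],
    [[0.12,-0.5,0],[0,0,0.06],1],
    [[0.17,-0.74,0],[0,0,0.09],1],
    [[0.227,-0.975,0],[0,0,0.1135],1],
    [[0.227,-0.975,0],[0,0,0.1135],1],
    [[0.227,-0.975,0],[0,0,0.1135],1]
  ]
}}

```text
time_s: 4.57
eef_pos: [0.4452, 0.0701, 0.3026]
eef_rot: [-0.551, 0.551, 0.443, -0.443]
ft_force: [0.1, 0.2, 0.2]
opening: 1.001
```

```bash
python3 look.py w2 guard_handle guard_pin index_tip clip_grip
```

```text
[0.4452 0.0701 0.3026] [-0.5508  0.551   0.4433 -0.4433] 4.5667
guard_handle [([433.6, 349.3], 0.7)]
guard_pin [([595.8, 300.5], 0.88), ([334.8, 265.3], 0.7)]
index_tip []
clip_grip [([117.1, 300.0], 0.91), ([391.5, 42.9], 0.72), ([334.3, 268.2], 0.7), ([103.3, 186.8], 0.7)]
```

View pics/w2.png

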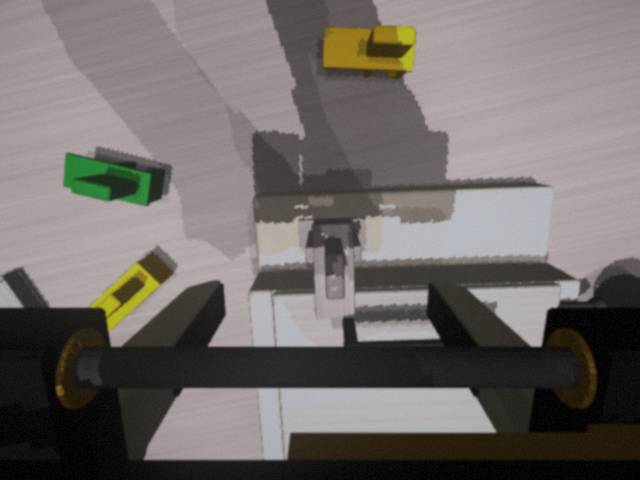

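Run:
```python
from h import *
import json
D=json.load(open('w2.json'));c=D['cam'];po=D['pose'];D1=json.load(open('w1.json'))
s=imaging.camera('scene'); t=imaging.camera('top')
rw=ray(c,(334,268),po)
x,e=tri([rw,ray(s,(352,249)),ray(t,(286.5,256.5))]); print(x,e)
x,e=tri([rw,ray(s,(352,249))]); print(x,e)
print(atz(rw,.136))
# front apron edge
z=.06
for z in(.03,.06):
  a,b=atz(ray(c,(255,196),po),z),atz(ray(c,(548,186),po),z); d=b-a; print(a,b,'yaw',np.arctan2(-d[0],d[1]),np.hypot(*d[:2]))
  a,b=atz(ray(D1['cam'],(121,276),D1['pose']),z),atz(ray(D1['cam'],(400,252),D1['pose']),z); d=b-a; print(a,b,'yaw',np.arctan2(-d[0],d[1]),np.hypot(*d[:2]))
a,b=[atz(ray(D1['cam'],p,D1['pose']),.146) for p in((170,438),(330,427))];d=b-a; print(a,b,'bar yaw',np.arctan2(-d[0],d[1]))
f,g=[atz(ray(c,p,po),.157) for p in((333,240),(337,297))];print('fin',f,g,np.arctan2(*(g-f)[1::-1]))
o,_=ray(c,(320,240),po);print(o,proj(c,[.46,.0725,.136],po))
# blow up
im=cv2.imread('pics/w2.png')[180:380,230:440];cv2.imwrite('pics/w2z.png',cv2.resize(im,(630,600),interpolation=cv2.INTER_CUBIC))
```

```text
[0.46008838 0.07252466 0.13168983] [np.float64(0.00046651765779715155), np.float64(0.002441154207395271), np.float64(0.002575252442353573)]
[0.45907875 0.07342056 0.13182487] [np.float64(0.0011692501997585835), np.float64(0.0011692501997585653)]
[0.45821297 0.07255801 0.136     ]
[0.41012988 0.01131707 0.03      ] [0.45848842 0.273292   0.03      ] yaw -0.1825374852352211 0.2664008523115476
[0.41154357 0.0097743  0.03      ] [0.46119098 0.27430474 0.03      ] yaw -0.18552306381951295 0.2691490631719032
[0.40724841 0.01755269 0.06      ] [0.45151114 0.25733918 0.06      ] yaw -0.18253748523522106 0.24383754870325228
[0.40576452 0.0287555  0.06      ] [0.45121184 0.27090709 0.06      ] yaw -0.18552306381951272 0.246379487764267
[0.51506768 0.06736948 0.146     ] [0.53774456 0.1825916  0.146     ] bar yaw -0.1943265076119634
fin [0.43376218 0.07674244 0.157     ] [0.47038776 0.07143006 0.157     ] -0.14404109500482334
[0.37610896 0.08493995 0.38420458] [334.47259907 270.48310937]
```

View pics/w2z.png

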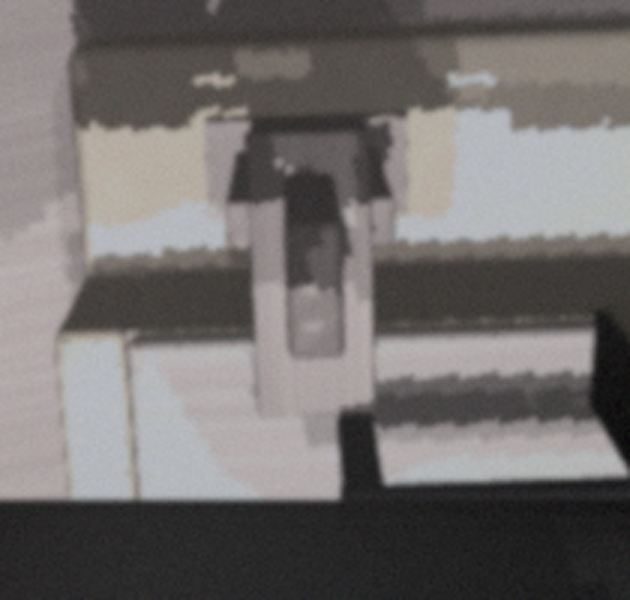

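Emit:
{"op": "send_rows", "data": {
  "commands": [
    [[0.085,0.018,-0.2],[0,0,0.056],1],
    [[0.085,0.018,-0.4],[0,0,0.056],1],
    [[0.085,0.018,-0.55],[0,0,0.056],1],
    [[0.085,0.018,-0.65],[0,0,0.056],1],
    [[0.085,0.018,-0.67],[0,0,0.056],1],
    [[0.085,0.018,-0.67],[0,0,0.056],1]
  ]
}}

```text
time_s: 5.42
eef_pos: [0.4572, 0.0742, 0.2014]
eef_rot: [0.544, -0.543, -0.451, 0.453]
ft_force: [0.3, -0.8, -0.2]
opening: 0.998
```

```bash
python3 look.py w3
```

```text
[0.4572 0.0742 0.2014] [ 0.5441 -0.5434 -0.4513  0.4527] 5.4167
```

View pics/w3.png

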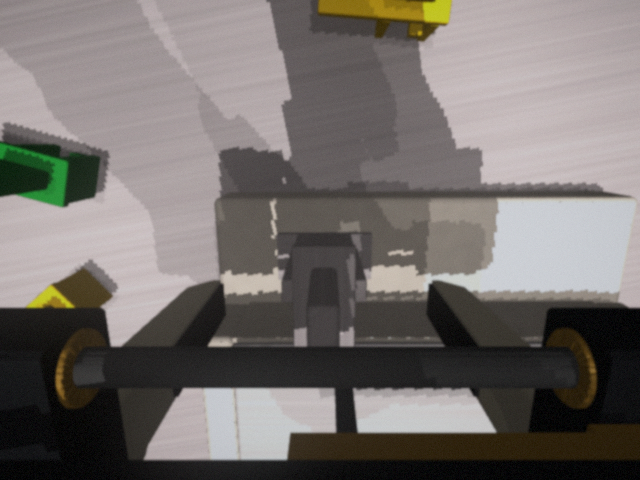

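Emit:
{"op": "send_rows", "data": {
  "commands": [
    [[0,0,0],[0,0,0],0],
    [[0,0,0],[0,0,0],0],
    [[0,0,0],[0,0,0],0],
    [[0,0,0],[0,0,0],0],
    [[0,0,0],[0,0,0],0],
    [[0,0,0],[0,0,0],0],
    [[0,0,0],[0,0,0],0],
    [[0,0,0],[0,0,0],0]
  ],
  "force": 45
}}

```text
time_s: 6.13
eef_pos: [0.4576, 0.0737, 0.2022]
eef_rot: [-0.544, 0.544, 0.452, -0.452]
ft_force: [0.2, -0.4, -0.8]
opening: 0.477
```

Emit:
{"op": "send_rows", "data": {
  "commands": [
    [[0,0,0],[0,0,0],0],
    [[0,0,0],[0,0,0],0],
    [[0,0,0],[0,0,0],0],
    [[0,0,0],[0,0,0],0],
    [[0,0,0],[0,0,0],0],
    [[0,0,0],[0,0,0],0],
    [[0,0,0],[0,0,0],0],
    [[0,0,0],[0,0,0],0]
  ]
}}

```text
time_s: 6.8
eef_pos: [0.4576, 0.0737, 0.2022]
eef_rot: [-0.544, 0.544, 0.452, -0.452]
ft_force: [-0.1, -0.9, -0.4]
opening: 0.126
```

Emit:
{"op": "send_rows", "data": {
  "commands": [
    [[0,0,0],[0,0,0],0],
    [[0,0,0],[0,0,0],0],
    [[0,0,0.03],[0,0,0],0],
    [[0,0,0.06],[0,0,0],0],
    [[0,0,0.1],[0,0,0],0],
    [[0,0,0.14],[0,0,0],0],
    [[0,0,0.18],[0,0,0],0],
    [[0,0,0.22],[0,0,0],0]
  ]
}}

```text
time_s: 7.47
eef_pos: [0.4583, 0.0737, 0.2363]
eef_rot: [-0.544, 0.544, 0.452, -0.451]
ft_force: [0.9, -0.3, -1.2]
opening: 0.127
```

Emit:
{"op": "send_rows", "data": {
  "commands": [
    [[0,0,0.08],[0,0,0],0],
    [[0,0,0.16],[0,0,0],0],
    [[0,0,0.24],[0,0,0],0],
    [[0,0,0.32],[0,0,0],0],
    [[0,0,0.42],[0,0,0],0],
    [[0,0,0.52],[0,0,0],0],
    [[0,0,0.52],[0,0,0],0]
  ]
}}

```text
time_s: 8.05
eef_pos: [0.4588, 0.0738, 0.3161]
eef_rot: [-0.543, 0.545, 0.453, -0.45]
ft_force: [1.1, 1.1, -2.3]
opening: 0.126
```

```bash
python3 look.py w4
```

```text
[0.4588 0.0738 0.3161] [-0.5433  0.5449  0.4533 -0.4499] 8.05
```

View pics/w4.png

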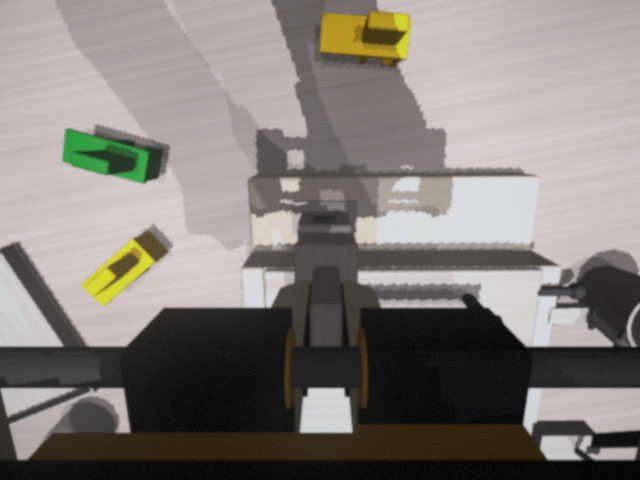

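Emit:
{"op": "send_rows", "data": {
  "commands": [
    [[0.04,-0.2,0],[0,0,0],0],
    [[0.08,-0.42,0],[0,0,0],0],
    [[0.12,-0.64,0],[0,0,0],0],
    [[0.152,-0.835,0],[0,0,0],0]
  ]
}}

```text
time_s: 8.43
eef_pos: [0.4804, -0.0534, 0.3126]
eef_rot: [-0.544, 0.544, 0.452, -0.452]
ft_force: [0.6, 0.4, 0.1]
opening: 0.131
```

Emit:
{"op": "send_rows", "data": {
  "commands": [
    [[0.04,-0.2,0],[0,0,0],0],
    [[0.08,-0.42,0],[0,0,0],0],
    [[0.12,-0.64,0],[0,0,0],0],
    [[0.152,-0.835,0],[0,0,0],0]
  ]
}}

```text
time_s: 8.77
eef_pos: [0.5032, -0.179, 0.3124]
eef_rot: [0.544, -0.544, -0.451, 0.452]
ft_force: [-0.2, 0.9, -1.4]
opening: 0.128
```

Emit:
{"op": "send_rows", "data": {
  "commands": [
    [[0.04,-0.22,0],[0,0,0],0],
    [[0.08,-0.44,0],[0,0,0],0],
    [[0.12,-0.66,0],[0,0,0],0],
    [[0.14,-0.78,0],[0,0,0],0],
    [[0.152,-0.835,0],[0,0,0],0],
    [[0.152,-0.835,0],[0,0,0],0]
  ]
}}

```text
time_s: 9.27
eef_pos: [0.5257, -0.3037, 0.3121]
eef_rot: [0.545, -0.544, -0.451, 0.451]
ft_force: [-0.2, 0.1, -1.6]
opening: 0.131
```

```bash
python3 look.py w5 tray
python3 - <<'E'
from h import *
import json
D=json.load(open('w5.json'))
x,y=D['pose'][0][:2]
print(proj(D['cam'],[.5367,-.3044,.005],D['pose']),proj(D['cam'],[x,y,.005],D['pose']))
for p in[(.6096,-.2129),(.6354,-.3596),(.4681,-.3944),(.4336,-.2507)]:print(proj(D['cam'],[*p,.025],D['pose']))
E
```

```text
[ 0.5257 -0.3037  0.3121] [ 0.5448 -0.5444 -0.4507  0.4513] 9.2667
tray [([322.3, 224.2], 0.6), ([54.9, 82.6], 0.58)]
[327.56423876 223.52282781] [326.17437451 212.93128302]
[430.48254838 280.65592028]
[293.19502308 328.48540023]
[219.74821385 175.11391363]
[365.0373784  106.61784912]
```

View pics/w5.png

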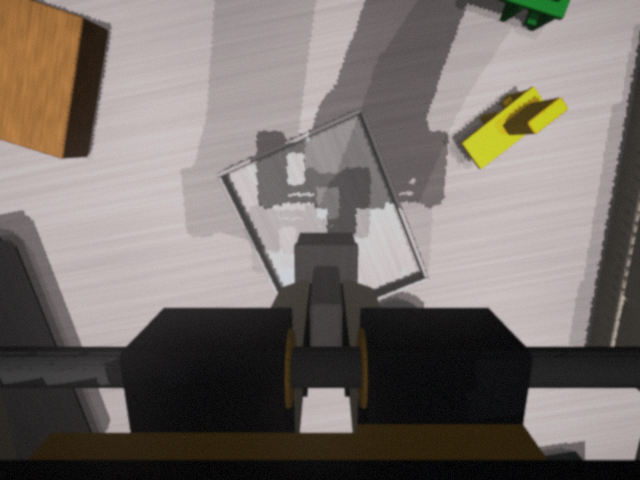

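Emit:
{"op": "send_rows", "data": {
  "commands": [
    [[0,0,-0.2],[0,0,0],0],
    [[0,0,-0.42],[0,0,0],0],
    [[0,0,-0.64],[0,0,0],0],
    [[0,0,-0.82],[0,0,0],0],
    [[0,0,-0.95],[0,0,0],0],
    [[0,0,-1.0],[0,0,0],0],
    [[0,0,-1.0],[0,0,0],0]
  ]
}}

```text
time_s: 9.95
eef_pos: [0.5257, -0.2999, 0.1617]
eef_rot: [0.545, -0.542, -0.452, 0.453]
ft_force: [-0.2, -0.4, -1.0]
opening: 0.124
```

Emit:
{"op": "send_rows", "data": {
  "commands": [
    [[0,0,-0.04],[0,0,0],0],
    [[0,0,-0.08],[0,0,0],0],
    [[0,0,-0.11],[0,0,0],0],
    [[0,0,-0.13],[0,0,0],0]
  ]
}}

```text
time_s: 10.28
eef_pos: [0.5263, -0.302, 0.144]
eef_rot: [-0.544, 0.544, 0.452, -0.452]
ft_force: [-0.2, 0.2, -2.7]
opening: 0.128
```

Emit:
{"op": "send_rows", "data": {
  "commands": [
    [[0,0,-0.01],[0,0,0],0],
    [[0,0,-0.02],[0,0,0],0],
    [[0,0,-0.03],[0,0,0],0],
    [[0,0,-0.03],[0,0,0],0]
  ]
}}

```text
time_s: 10.62
eef_pos: [0.526, -0.3021, 0.1391]
eef_rot: [-0.544, 0.544, 0.452, -0.452]
ft_force: [0.3, 0.3, -1.8]
opening: 0.125
```

Emit:
{"op": "send_rows", "data": {
  "commands": [
    [[0,0,-0.01],[0,0,0],0],
    [[0,0,-0.02],[0,0,0],0],
    [[0,0,-0.02],[0,0,0],0]
  ]
}}

```text
time_s: 10.87
eef_pos: [0.5261, -0.3022, 0.1372]
eef_rot: [-0.544, 0.544, 0.452, -0.452]
ft_force: [-2.3, 1.8, 10.0]
opening: 0.121
```

Emit:
{"op": "send_rows", "data": {
  "commands": [
    [[0,0,0.005],[0,0,0],0],
    [[0,0,0.005],[0,0,0],0.25],
    [[0,0,0.005],[0,0,0],0.4],
    [[0,0,0.005],[0,0,0],0.4],
    [[0,0,0.005],[0,0,0],0.4],
    [[0,0,0.005],[0,0,0],0.4],
    [[0,0,0.005],[0,0,0],0.4]
  ]
}}

```text
time_s: 11.45
eef_pos: [0.526, -0.3021, 0.1369]
eef_rot: [0.544, -0.544, -0.452, 0.452]
ft_force: [0.4, -0.8, -0.1]
opening: 0.401
```

Emit:
{"op": "send_rows", "data": {
  "commands": [
    [[0,0,0.1],[0,0,0],0.4],
    [[0,0,0.3],[0,0,0],0.4],
    [[0,0,0.55],[0,0,0],0.6],
    [[0,0,0.8],[0,0,0],0.8],
    [[0,0,1],[0,0,0],1],
    [[0,0,1],[0,0,0],1]
  ]
}}

```text
time_s: 11.95
eef_pos: [0.5277, -0.3032, 0.293]
eef_rot: [-0.541, 0.547, 0.453, -0.45]
ft_force: [1.3, -0.3, 0.2]
opening: 0.636
```

```bash
python3 look.py w6
```

```text
[ 0.5277 -0.3032  0.293 ] [-0.5412  0.547   0.453  -0.4503] 11.95
```

View pics/w6.png

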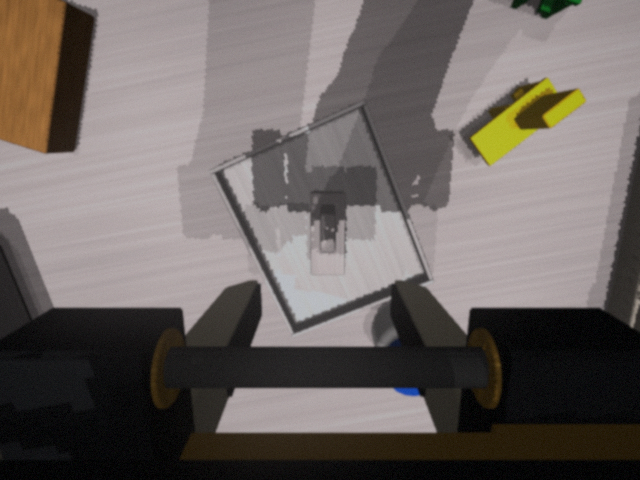

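Run:
```python
from h import *
print(np.round(env.observe()['joint_positions'],3))
```

```text
[ 0.376  0.471  0.075  1.897 -0.049  0.77   1.864]
```

Emit:
{"op": "send_rows", "data": {
  "commands": [
    [[0,0.2,0.1],[0,0,-0.2],1],
    [[0,0.4,0.1],[0,0,-0.4],1],
    [[0,0.6,0.1],[0,0,-0.6],1],
    [[0,0.8,0.1],[0,0,-0.8],1],
    [[0,0.95,0.1],[0,0,-1],1]
  ]
}}

```text
time_s: 12.42
eef_pos: [0.5254, -0.157, 0.3007]
eef_rot: [0.64, -0.639, -0.301, 0.302]
ft_force: [-0.2, 0.9, 0.1]
opening: 0.991
```

Emit:
{"op": "send_rows", "data": {
  "commands": [
    [[0,0.2,0],[0,0,-0.2],1],
    [[0,0.4,0],[0,0,-0.4],1],
    [[0,0.6,0],[0,0,-0.6],1],
    [[0,0.8,0],[0,0,-0.8],1],
    [[0,0.95,0],[0,0,-1],1]
  ]
}}

```text
time_s: 12.83
eef_pos: [0.5253, -0.0144, 0.3007]
eef_rot: [0.694, -0.694, -0.134, 0.135]
ft_force: [-0.3, -0.9, 0.6]
opening: 1.005
```

Emit:
{"op": "send_rows", "data": {
  "commands": [
    [[0,0.2,0],[0,0,-0.2],1],
    [[0,0.4,0],[0,0,-0.4],1],
    [[0,0.6,0],[0,0,-0.6],1],
    [[0,0.8,0],[0,0,-0.8],1],
    [[0,0.95,0],[0,0,-1],1],
    [[0,0.95,0],[0,0,-1],1],
    [[0,0.95,0],[0,0,-1],1],
    [[0,0.95,0],[0,0,-1],1]
  ]
}}

```text
time_s: 13.5
eef_pos: [0.5256, 0.1248, 0.3012]
eef_rot: [-0.705, 0.706, -0.04, 0.039]
ft_force: [0.8, -1.0, -0.1]
opening: 1.001
```

```bash
python3 look.py w7 guard_handle guard_pin index_tip
python3 - <<'E'
from h import *
import json
D=json.load(open('w7.json'))
for n,p in dict(b0=(.515,.067,.146),b1=(.538,.183,.146),mid=(.5265,.1245,.146),pin=(.5455,.2696,.099),tip=(.602,.295,.205)).items(): print(n,proj(D['cam'],p,D['pose']).round(1))
c=imaging.camera('top');cv2.imwrite('pics/t7.png',cv2.resize(c['frame'][140:300,160:490],(792,384),interpolation=cv2.INTER_CUBIC))
E
```

```text
[0.5256 0.1248 0.3012] [-0.7055  0.7065 -0.0402  0.0394] 13.5
guard_handle [([329.3, 253.1], 0.92)]
guard_pin [([332.8, 16.5], 0.83), ([325.0, 253.5], 0.15)]
index_tip []
b0 [320.7 338. ]
b1 [336.4 159. ]
mid [328.1 254.7]
pin [331.8  20.2]
tip [ 479.9 -160. ]
```

View pics/w7.png

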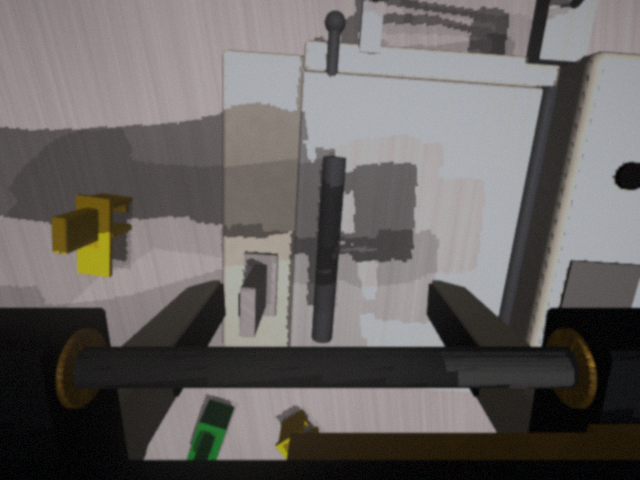

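View pics/t7.png

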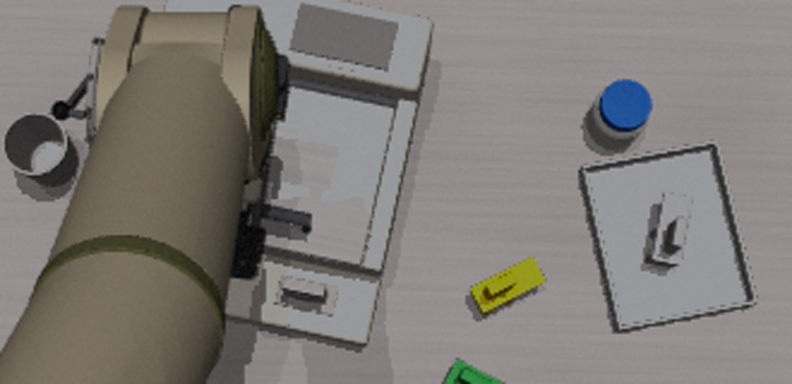

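Run:
```python
from h import *
import json
D=json.load(open('w7.json'));E=json.load(open('w1.json'))
r=lambda D,p:ray(D['cam'],p,D['pose'])
for a,b in(((330,427),(334,157)),((170,438),(322,340))):
    print(tri([r(E,a),r(D,b)]))
a,b=[atz(r(D,p),.146) for p in((334,157),(322,340))];print(a,b,(a+b)/2,np.arctan2(-(a-b)[0],(a-b)[1]))
```

```text
(array([0.53655326, 0.18366921, 0.1476252 ]), [np.float64(0.0007377475247900113), np.float64(0.0007377475247899656)])
(array([0.51579039, 0.06586397, 0.14519239]), [np.float64(0.0007862656067578872), np.float64(0.0007862656067578747)])
[0.53673557 0.18432167 0.146     ] [0.51569029 0.06542131 0.146     ] [0.52621293 0.12487149 0.146     ] -0.1751849367515885
```

Emit:
{"op": "send_rows", "data": {
  "commands": [
    [[0.004,0,-0.15],[0,0,-0.12],1],
    [[0.004,0,-0.3],[0,0,-0.12],1],
    [[0.004,0,-0.45],[0,0,-0.12],1],
    [[0.004,0,-0.56],[0,0,-0.12],1],
    [[0.004,0,-0.6],[0,0,-0.12],1],
    [[0.004,0,-0.6],[0,0,-0.12],1]
  ],
  "force": 20
}}

```text
time_s: 14.25
eef_pos: [0.5263, 0.1247, 0.2109]
eef_rot: [-0.704, 0.705, -0.062, 0.061]
ft_force: [-0.3, -0.6, 0.0]
opening: 1.003
```

Emit:
{"op": "send_rows", "data": {
  "commands": [
    [[0,0,0],[0,0,0],0],
    [[0,0,0],[0,0,0],0],
    [[0,0,0],[0,0,0],0],
    [[0,0,0],[0,0,0],0],
    [[0,0,0],[0,0,0],0],
    [[0,0,0],[0,0,0],0],
    [[0,0,0],[0,0,0],0],
    [[0,0,0],[0,0,0],0],
    [[0,0,0],[0,0,0],0],
    [[0,0,0],[0,0,0],0]
  ]
}}

```text
time_s: 15.08
eef_pos: [0.5266, 0.1255, 0.212]
eef_rot: [-0.704, 0.704, -0.061, 0.061]
ft_force: [-0.7, -0.2, 0.6]
opening: 0.334
```

Emit:
{"op": "send_rows", "data": {
  "commands": [
    [[0,0,0],[0,0,0],0],
    [[0,0,0],[0,0,0],0],
    [[0,0,0],[0,0,0],0],
    [[0,0,0],[0,0,0],0],
    [[0,0,0],[0,0,0],0],
    [[0,0,0],[0,0,0],0],
    [[0,0,0],[0,0,0],0],
    [[0,0,0],[0,0,0],0],
    [[0,0,0],[0,0,0],0]
  ]
}}

```text
time_s: 15.83
eef_pos: [0.5267, 0.1254, 0.212]
eef_rot: [-0.704, 0.704, -0.061, 0.061]
ft_force: [0.8, 0.4, -1.6]
opening: 0.138
```

Emit:
{"op": "send_rows", "data": {
  "commands": [
    [[0.017,-0.003,0.048],[0,0,0],0],
    [[0.037,-0.007,0.095],[0,0,0],0],
    [[0.084,-0.015,0.185],[0,0,0],0],
    [[0.14,-0.025,0.271],[0,0,0],0],
    [[0.203,-0.036,0.35],[0,0,0],0],
    [[0.274,-0.049,0.423],[0,0,0],0],
    [[0.352,-0.063,0.487],[0,0,0],0],
    [[0.352,-0.063,0.487],[0,0,0],0],
    [[0.352,-0.063,0.487],[0,0,0],0]
  ]
}}

```text
time_s: 16.58
eef_pos: [0.5771, 0.1162, 0.2865]
eef_rot: [0.705, -0.704, 0.064, -0.059]
ft_force: [-12.7, 1.7, 11.5]
opening: 0.144
```

```bash
python3 look.py w8 guard_pin index_tip
python3 - <<'E'
from h import *
for n in('scene','top'):
    c=imaging.camera(n);cv2.imwrite(f'pics/{n}8.png',c['frame'])
    for q in('guard_pin','index_tip','guard_handle'):print(n,q,[(np.round(x['point'],1).tolist(),round(x['conf'],2)) for x in spotter.spot_point(q,c)[:4]])
a=cv2.imread('pics/scene8.png')[230:400,260:460]; cv2.imwrite('pics/scene8z.png',cv2.resize(a,(700,595),interpolation=cv2.INTER_CUBIC))
a=cv2.imread('pics/top8.png')[150:270,170:330]; cv2.imwrite('pics/top8z.png',cv2.resize(a,(800,600),interpolation=cv2.INTER_CUBIC))
E
```

```text
[0.5771 0.1162 0.2865] [ 0.7048 -0.7041  0.0635 -0.0593] 16.5833
guard_pin []
index_tip []
scene guard_pin [([385.7, 317.9], 0.9)]
scene index_tip [([385.3, 334.8], 0.88)]
scene guard_handle [([336.7, 269.1], 0.85)]
top guard_pin []
top index_tip [([187.7, 186.4], 0.71)]
top guard_handle [([263.6, 196.9], 0.98)]
```

View pics/w8.png

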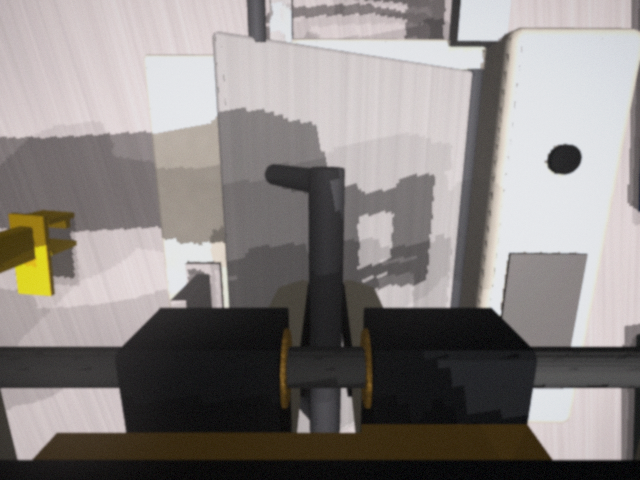

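View pics/scene8z.png

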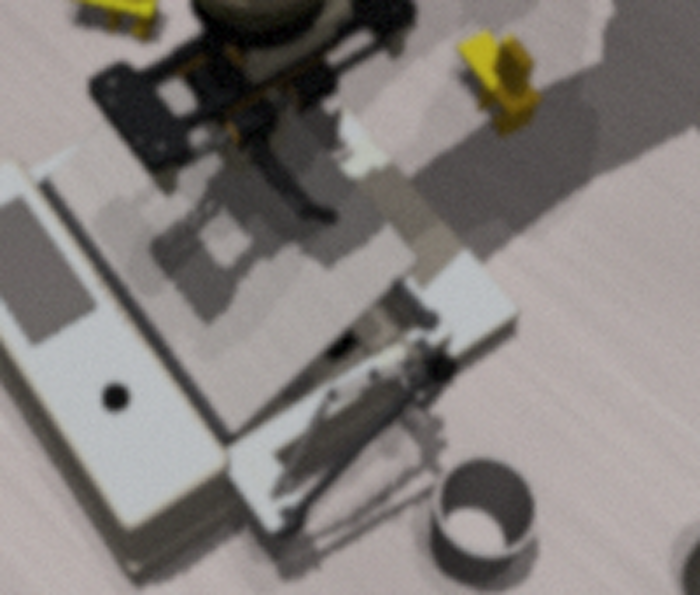

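View pics/top8z.png

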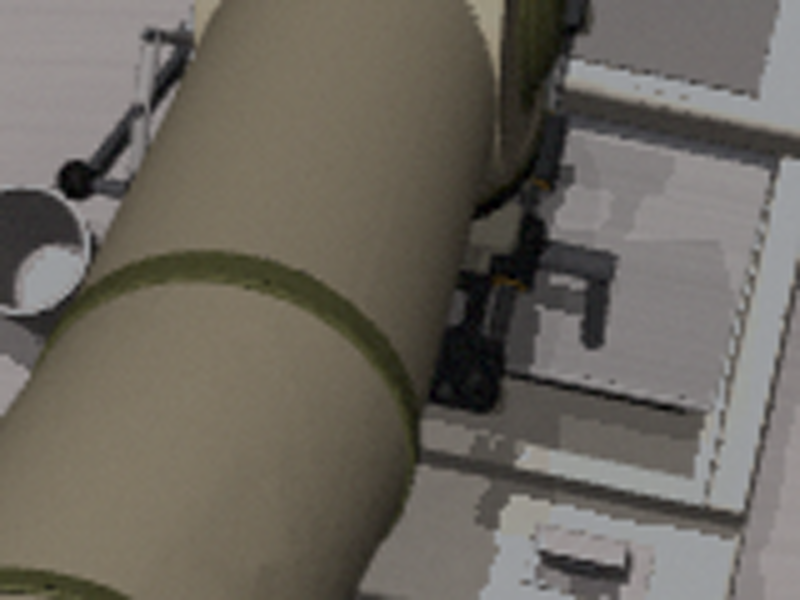

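Emit:
{"op": "send_rows", "data": {
  "commands": [
    [[-0.008,0.001,0.006],[0,0,0],0],
    [[-0.015,0.002,0.01],[0,0,0],0],
    [[-0.015,0.002,0.01],[0,0,0],0],
    [[-0.015,0.002,0.01],[0,0,0],0]
  ]
}}

```text
time_s: 17.47
eef_pos: [0.5767, 0.1163, 0.2867]
eef_rot: [-0.704, 0.704, -0.062, 0.061]
ft_force: [-3.3, 0.7, -1.3]
opening: 0.144
```

```bash
cat > model.py <<'E'
from h import *
yaw=-.178; xg=np.array([np.cos(yaw),np.sin(yaw),0]);yg=np.array([-np.sin(yaw),np.cos(yaw),0]);zg=np.array([0,0,1.])
H=np.array([.5262,.1249,.096])+.145*xg; H[2]=.096
def pt(a,r,off,h=0): return H+xg*(-r*np.cos(a)+h*np.sin(a))+zg*(r*np.sin(a)+h*np.cos(a))+yg*off
E
python3 - <<'E'
from model import *
print(H)
s=imaging.camera('scene'); t=imaging.camera('top')
x,e=tri([ray(s,(384.9,334.6)),ray(t,(185.5,185.9))]);print('tip',x,e)
d=x-H; print('along',d@xg,d@yg,d[2],np.hypot(d@xg,d[2]),'ang',np.arctan2(d[2],-d@xg))
for a in(0,):print('pin shut s,t',proj(s,pt(a,.15,.145)),proj(t,pt(a,.15,.145)))
for a in(.7,.75,.8,.85,.9):print(a,'tip',proj(s,pt(a,.15,.178)).round(1),proj(t,pt(a,.15,.178)).round(1))
for a in(.5,.55,.6,.65,.8):print(a,'pin',proj(s,pt(a,.15,.145)).round(1),proj(t,pt(a,.15,.145)).round(1))
E
```

```text
[0.66890897 0.09922608 0.096     ]
tip [0.60267309 0.29630443 0.20442023] [np.float64(0.0004355463778883641), np.float64(0.0004355463778884281)]
along -0.10008433215802186 0.182236646817791 0.1084202334115471 0.1475527721072417 ang 0.825356349609871
pin shut s,t [386.25134417 329.69136603] [206.20303592 221.15765887]
0.7 tip [388.6 331.6] [187.1 193.8]
0.75 tip [387.1 331.8] [187.1 191.1]
0.8 tip [385.4 332.1] [187.1 188.2]
0.85 tip [383.6 332.5] [187.2 185.2]
0.9 tip [381.7 333. ] [187.4 182.1]
0.5 pin [383.6 320.5] [201.9 206.7]
0.55 pin [382.6 320.1] [201.7 204.4]
0.6 pin [381.5 319.8] [201.6 202. ]
0.65 pin [380.2 319.7] [201.5 199.5]
0.8 pin [375.5 319.9] [201.6 191.2]
```

Emit:
{"op": "send_rows", "data": {
  "commands": [
    [[0.048,-0.009,0.035],[0,0,0],0],
    [[0.099,-0.018,0.067],[0,0,0],0],
    [[0.15,-0.027,0.096],[0,0,0],0],
    [[0.18,-0.032,0.111],[0,0,0],0],
    [[0.206,-0.037,0.123],[0,0,0],0],
    [[0.206,-0.037,0.123],[0,0,0],0],
    [[0.206,-0.037,0.123],[0,0,0],0],
    [[0.206,-0.037,0.123],[0,0,0],0]
  ]
}}

```text
time_s: 18.23
eef_pos: [0.6077, 0.1106, 0.3057]
eef_rot: [0.705, -0.704, 0.062, -0.061]
ft_force: [-5.8, -0.9, 7.1]
opening: 0.144
```

```bash
python3 look.py w9 guard_pin index_tip
python3 - <<'E'
from model import *
import json
for n in('scene','top'):
    c=imaging.camera(n);cv2.imwrite(f'pics/{n}9.png',c['frame'])
    for q in('guard_pin','index_tip','guard_handle'):print(n,q,[(np.round(x['point'],1).tolist(),round(x['conf'],2)) for x in spotter.spot_point(q,c)[:4]])
    x0,y0=(350,290) if n=='scene' else (170,160)
    cv2.imwrite(f'pics/{n}9z.png',cv2.resize(c['frame'][y0:y0+60,x0:x0+80],(800,600),interpolation=cv2.INTER_CUBIC))
D=json.load(open('w9.json'))
for a in(.7,.8,.9): print(a,proj(D['cam'],pt(a,.15,.145),D['pose']),proj(D['cam'],pt(a,.15,.115),D['pose']),proj(D['cam'],pt(a,.17,.114),D['pose']))
E
```

```text
[0.6077 0.1106 0.3057] [ 0.7045 -0.7043  0.062  -0.061 ] 18.2333
guard_pin []
index_tip []
scene guard_pin [([376.2, 318.0], 0.97), ([239.5, 146.6], 0.67), ([216.2, 249.3], 0.23)]
scene index_tip [([384.6, 331.3], 0.59)]
scene guard_handle [([322.0, 271.0], 0.89)]
top guard_pin [([183.1, 210.0], 0.59), ([439.6, 238.9], 0.19)]
top index_tip [([184.5, 185.6], 0.57), ([267.2, 176.8], 0.55)]
top guard_handle [([268.3, 180.6], 0.82)]
0.7 [207.59297034 -37.09046661] [212.48751981  38.71033184] [167.96757303  33.45276628]
0.8 [224.72815498 -48.92932389] [229.15181038  32.24748189] [185.03454272  25.06012564]
0.9 [247.60834937 -61.03613947] [251.19255027  25.68269656] [209.26712002  16.28847   ]
```

View pics/scene9z.png

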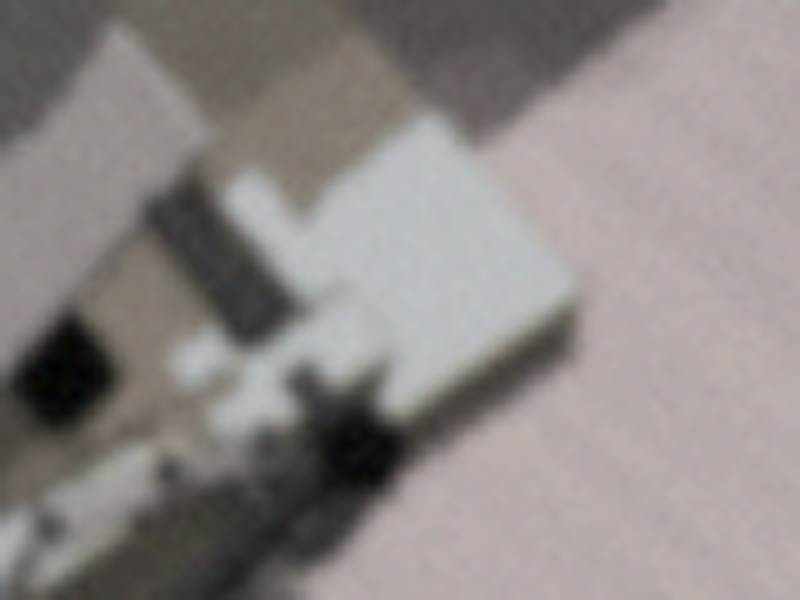

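View pics/w9.png

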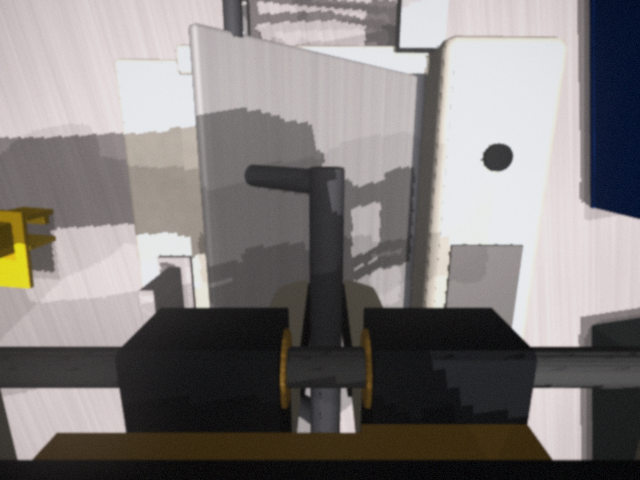

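View pics/top9z.png

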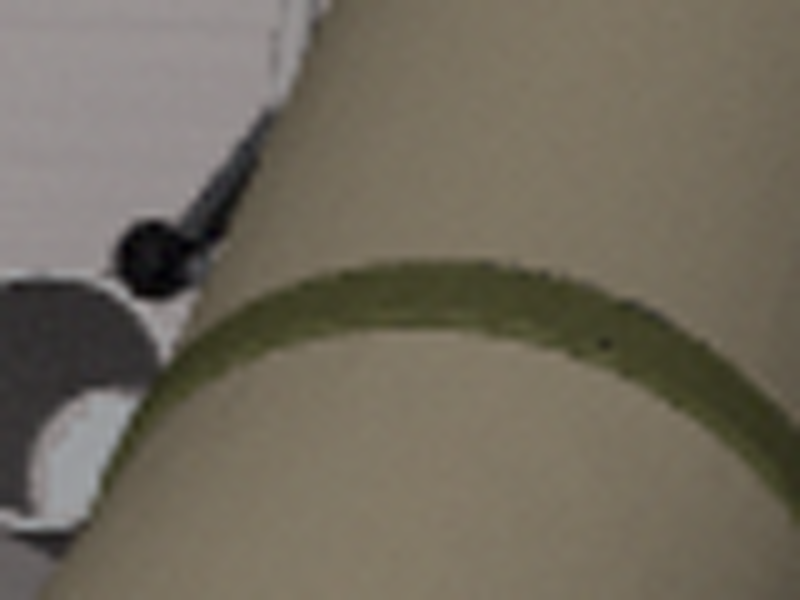

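Run:
```python
import cv2
for n in('w7','w8','w9'):
    a=cv2.imread(f'pics/{n}.png')
    x0,x1=(180,380)
    cv2.imwrite(f'pics/{n}z.png',cv2.resize(a[0:150,x0:x1],(800,600),interpolation=cv2.INTER_CUBIC))
```

```text
(no output)
```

View pics/w7z.png

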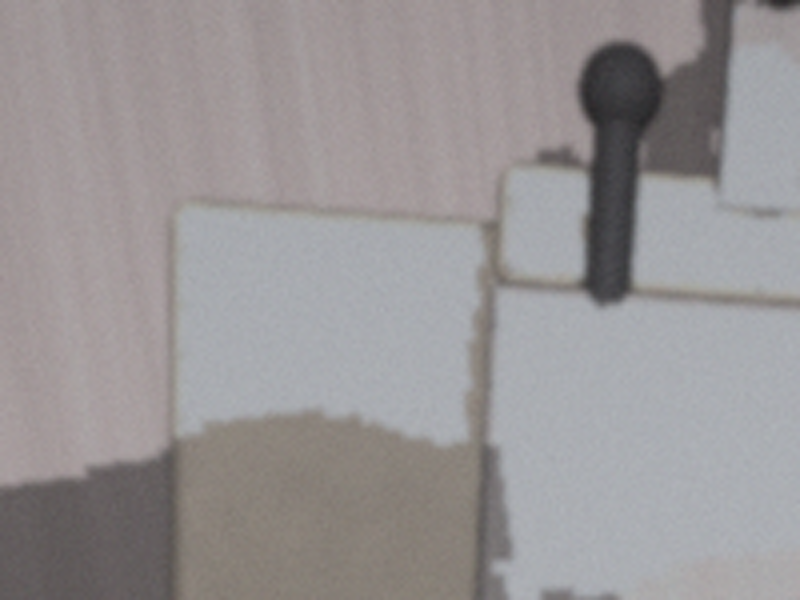

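View pics/w8z.png

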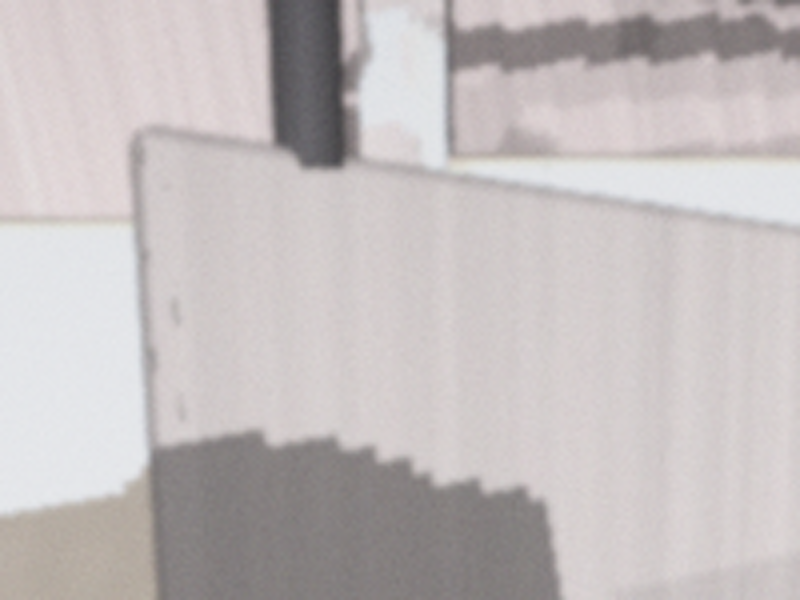

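View pics/w9z.png

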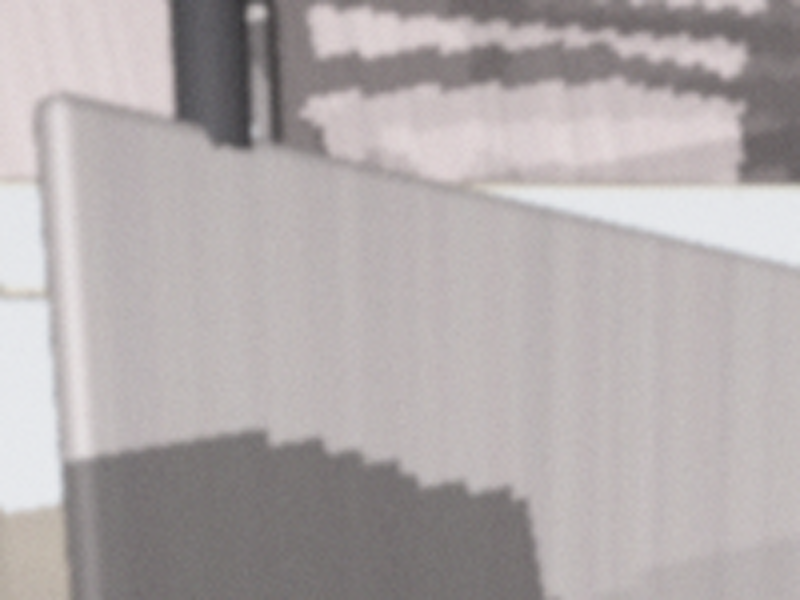

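Run:
```python
from h import *
import json
from scipy.optimize import least_squares
D={n:json.load(open(n+'.json')) for n in('w1','w7','w8','w9')}
s=imaging.camera('scene');t=imaging.camera('top')
def pt(H,yaw,a,r,off,h=0):
    xg=np.array([np.cos(yaw),np.sin(yaw),0]);yg=np.array([-np.sin(yaw),np.cos(yaw),0])
    return H+xg*(-r*np.cos(a)+h*np.sin(a))+np.array([0,0,1.])*(r*np.sin(a)+h*np.cos(a))+yg*off
def res(p,full=False):
    H=p[:3];yaw,a8,a9,ai=p[3:7]; R0=p[7]
    out=[]
    def add(n,px,X,w=1): 
        d=D[n]; out.append(w*(proj(d['cam'],X,d['pose'])-px))
    add('w7',(335,22),pt(H,yaw,0,.15,.145)); add('w7',(334,157),pt(H,yaw,0,.145,.06,.05),.7); add('w7',(322,340),pt(H,yaw,0,.145,-.06,.05),.7)
    add('w1',(330,427),pt(H,yaw,0,.145,.06,.05),.5); add('w1',(170,438),pt(H,yaw,0,.145,-.06,.05),.5)
    for n,a,c,b in(('w8',a8,(217,33),(257.5,38.8)),('w9',a9,(198.8,25.5),(233,34))):
        add(n,c,pt(H,yaw,a,R0,.114,.003)); add(n,b,pt(H,yaw,a,.15,.114,.0),.7)
    T=pt(H,yaw,ai,.15,.178)
    out.append((proj(s,T)-(385.2,334))*1.0);out.append((proj(t,T)-(185.5,185.9))*1.0)
    P9=pt(H,yaw,a9,.15,.145); out.append((proj(s,P9)-(376.4,320.8))*.7)
    out.append((proj(t,pt(H,yaw,0,.15,.145))-(205.7,220.7))*1.)
    if full:
        for o in out: print(o.round(2),end=' ')
        print()
    out.append([(H[2]-.096)/.001,(R0-.17)/.001])
    return np.concatenate(out)
r=least_squares(res,[.669,.099,.096,-.178,.6,.82,.82,.17],loss='soft_l1')
print(r.x.round(4)); res(r.x,True)
C=np.linalg.inv(r.jac.T@r.jac);print(np.sqrt(np.diag(C)).round(4))
```

```text
[ 0.669   0.0988  0.0957 -0.182   0.5608  0.8141  0.826   0.1683]
[0.22 1.  ] [0.66 0.23] [-0.21 -0.7 ] [ 0.88 -0.62] [-0.66  0.34] [ 0.72 -0.31] [-1.11  1.  ] [-0.93 -2.2 ] [0.51 0.04] [-1.03 -1.45] [1.78 0.38] [-1.21 -0.4 ] [0.52 0.16] 
[0.0007 0.0007 0.0008 0.0051 0.012  0.008  0.0181 0.0007]
```

Emit:
{"op": "send_rows", "data": {
  "commands": [
    [[-0.004,0.001,0.005],[0,0,0],0],
    [[-0.012,-0.042,0.003],[0.197,-0.036,0],0],
    [[-0.02,-0.084,-0.004],[0.393,-0.072,0],0],
    [[-0.027,-0.125,-0.014],[0.59,-0.108,0],0],
    [[-0.034,-0.165,-0.029],[0.786,-0.144,0],0],
    [[-0.041,-0.203,-0.048],[0.983,-0.18,0],0],
    [[-0.041,-0.203,-0.048],[0.983,-0.18,0],0],
    [[-0.041,-0.203,-0.048],[0.983,-0.18,0],0]
  ]
}}

```text
time_s: 19.55
eef_pos: [0.6022, 0.077, 0.2973]
eef_rot: [0.856, -0.509, 0.044, -0.078]
ft_force: [-3.8, -8.0, 1.0]
opening: 0.143
```

```bash
python3 look.py w10 guard_pin index_tip
```

```text
[0.6022 0.077  0.2973] [ 0.8562 -0.5089  0.0445 -0.0778] 19.55
guard_pin [([255.1, 60.9], 0.58)]
index_tip [([262.1, 16.7], 0.69)]
```

View pics/w10.png

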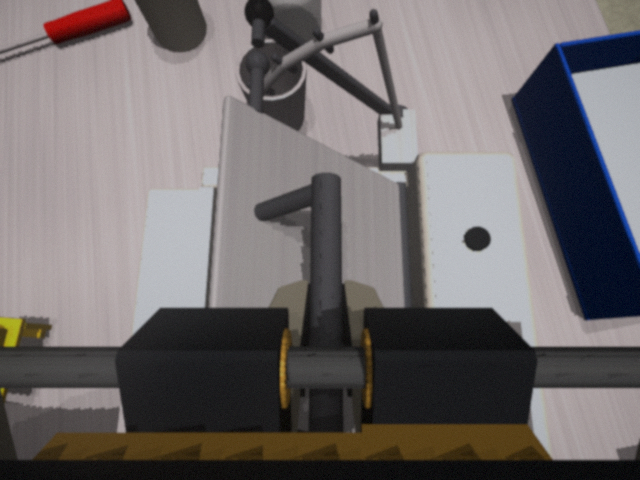

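Run:
```python
import cv2
from model import *
import json
a=cv2.imread('pics/w10.png')[0:135,190:370]
cv2.imwrite('pics/w10z.png',cv2.resize(a,(800,600),interpolation=cv2.INTER_CUBIC))
D=json.load(open('w10.json'))
for A in(.75,.8,.85,.9):print(A,'pin',proj(D['cam'],pt(A,.15,.145),D['pose']).round(1),'base',proj(D['cam'],pt(A,.15,.114),D['pose']).round(1),'tip',proj(D['cam'],pt(A,.15,.178),D['pose']).round(1))
```

```text
0.75 pin [245.9  72.9] base [243.4 118.6] tip [248.3  27.3]
0.8 pin [253.   66.9] base [250.7 113.5] tip [255.3  20.5]
0.85 pin [260.9  60.9] base [258.9 108.4] tip [263.   13.7]
0.9 pin [269.7  55.1] base [267.9 103.4] tip [271.5   7.1]
```

View pics/w10z.png

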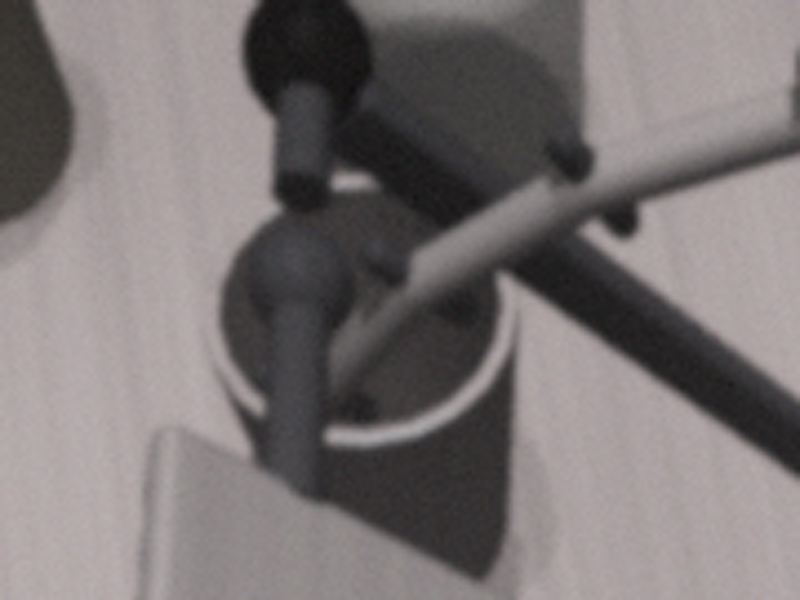

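Emit:
{"op": "send_rows", "data": {
  "commands": [
    [[-0.001,-0.006,0],[0,0,0],0],
    [[-0.001,-0.006,0],[0,0,0],0],
    [[-0.001,-0.006,0],[0,0,0],0],
    [[-0.001,-0.006,0],[0,0,0],0],
    [[-0.001,-0.006,0],[0,0,0],0],
    [[-0.001,-0.006,0],[0,0,0],0],
    [[-0.001,-0.006,0],[0,0,0],0],
    [[-0.001,-0.006,0],[0,0,0],0]
  ]
}}

```text
time_s: 20.37
eef_pos: [0.6022, 0.0773, 0.2975]
eef_rot: [0.855, -0.511, 0.043, -0.077]
ft_force: [-3.0, -8.5, -0.7]
opening: 0.142
```

```bash
python3 look.py w11 guard_pin index_tip
python3 - <<'E'
import cv2
from model import *
a=cv2.imread('pics/w11.png')[0:135,190:370]
cv2.imwrite('pics/w11z.png',cv2.resize(a,(800,600),interpolation=cv2.INTER_CUBIC))
c=imaging.camera('top');cv2.imwrite('pics/top11.png',c['frame'])
E
```

```text
[0.6022 0.0773 0.2975] [ 0.8552 -0.5107  0.0428 -0.077 ] 20.3667
guard_pin []
index_tip [([259.0, 16.9], 0.74)]
```

View pics/w11z.png

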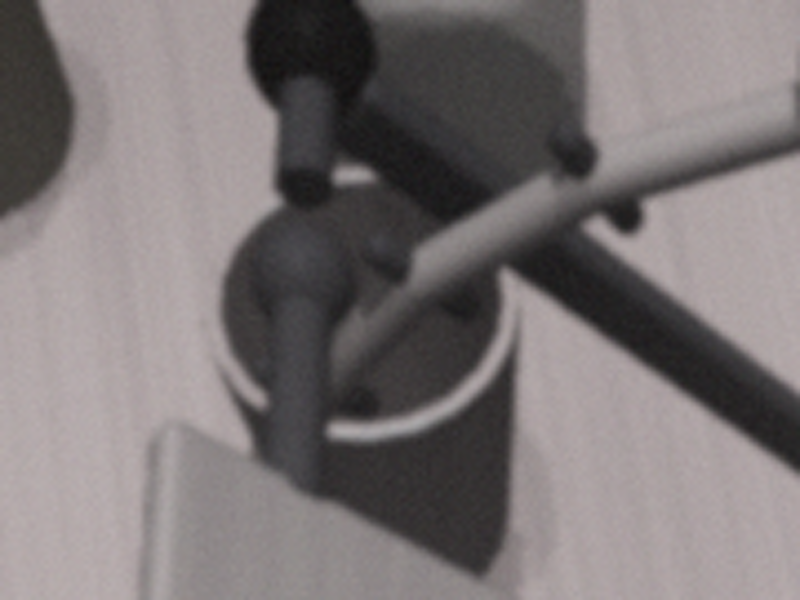

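View pics/top11.png

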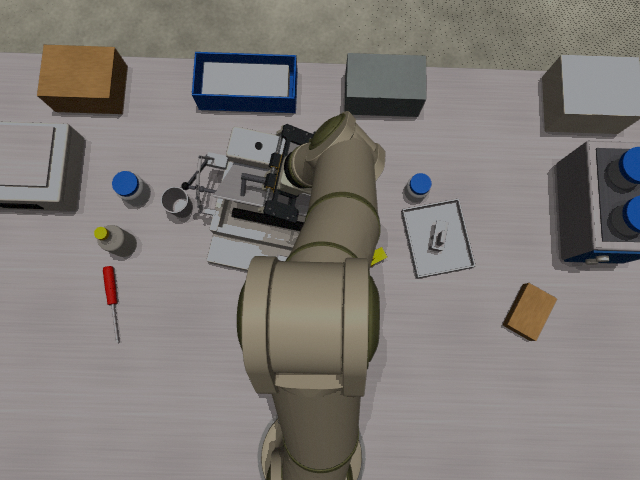

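Run:
```python
import cv2
a=cv2.imread('pics/top11.png')[150:240,170:290]; cv2.imwrite('pics/top11z.png',cv2.resize(a,(800,600),interpolation=cv2.INTER_CUBIC))
from model import *
t=imaging.camera('top')
for A in(.8,.826,.85):print(A,proj(t,pt(A,.15,.145)).round(1),proj(t,pt(A,.15,.178)).round(1))
```

```text
0.8 [201.6 191.2] [187.1 188.2]
0.826 [201.7 189.6] [187.2 186.6]
0.85 [201.7 188.2] [187.2 185.2]
```

View pics/top11z.png

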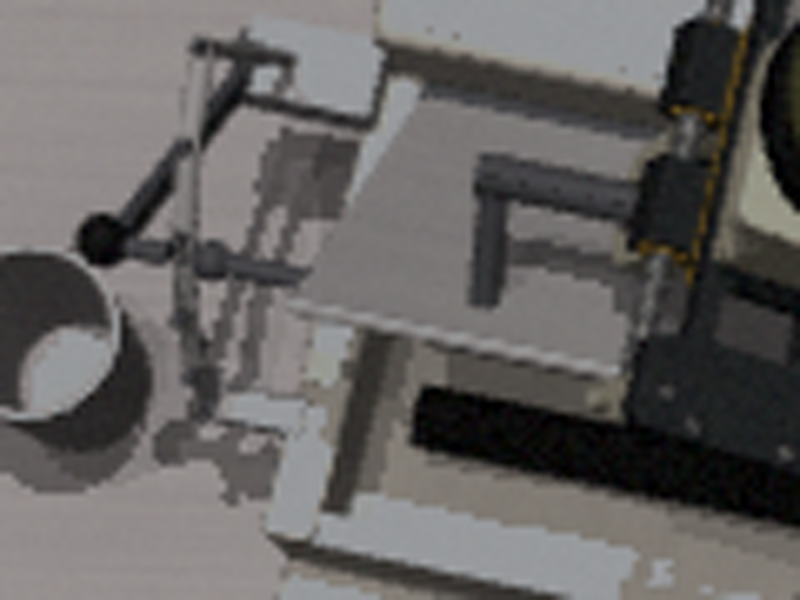

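```bash
python3 -c "
from plant import env
print(env.job_done()); s=env.observe(); print(s['time_s'],s['ft_force'],s['opening'])"
```

```text
the job is handed in; nothing more can be done
None
the job is handed in; nothing more can be done
```

The job is done and handed in at about 20.5 s. The lock clip is in the tray, and the guard is held up level with the index arm.

**Clip:** I pulled it straight up off its rail and set it on its feet in the shallow tray. The wrist and top pictures show it standing inside the tray, and the bare rail is visible.

**Guard:** I pinched the bar handle and swung the guard up to about 0.82–0.83 rad. I then tilted the gripper about the handle so the wrist camera could see both pins. I was still holding the guard at hand-in.

**Last checks:**
- **Level:** In the last top picture the guard pin's ball sits 3.0 pixel rows below the index ball, as the model predicts for equal angles. In the wrist picture the two pins are in line. Two coarser estimates put the guard about 0.01–0.025 rad below the index; the sharper views did not bear that out.
- **Index arm:** It showed no shift. Its ball stayed at about (185.5, 186) in the top picture throughout.
- **Other things on the bench:** Those visible in the last top picture stand where they did. The arm hides the green and one of the yellow look-alikes; I never went near them.
- **Forces:** The last reading was about 9 N at the wrist, mostly sideways from the tilted hold. A small shift meant to ease it had no effect. The most I saw was about 17 N, partway through the swing.
- **After hand-in:** The state could not be read again, so I have no check of the final second.

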